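# Set the length stop with the brass gauge block

### The job

Set the stop jig to the length of the brass gauge block: take the brass block out of the sloped green bin, lay it flat on the white bed, midway between the two rails and lengthwise along them, with one end at the fixed black stop, and let it go. Then slide the stop with the green fin along until the block sits squarely between both stops with no gap at either end, and leave it there. Leave the other parts in the bin, the screwdriver and the jar where they are.

Things in the scene. Friction and masses are not known exactly. Their poses are not given: they have to be found in the camera images.
- gauge: brass gauge block, plain bar 60 x 24 x 20 mm (x, y, z), 0.24 kg. Origin: centre of its 60 x 24 underside; x along its length, z out of its top. At the start it lies in one of the bin's three compartments on the sloping floor, its length up the slope, its lower end at the front lip
- bin: fixed green bin 370 mm wide (y). Origin: underside centre; front is -x. Its floor rises to +x at 0.6 rad through (0,0,0.075), 130 mm along the slope. Compartments at y = -0.1, 0, 0.1, 96 mm wide, walls 16 mm high, front lip 12. A 16 mm thick carry bar along y (axis x -0.02, z 0.186; posts y +-0.173) blocks coming straight down: come from the front, square to the floor
- alu_bar: aluminium bar 60 x 30 x 16 mm, lying likewise in another compartment; origin as for the gauge. Not to be moved
- red_wedge: red plastic block 60 x 20 x 24 mm, lying likewise in another compartment; origin as for the gauge. Not to be moved
- jig: fixed stop jig: white bed 170 (x) x 250 (y) mm, top at z = 0.012. Origin: underside centre, on the table. Along its long edges aluminium rails, 12 mm wide, centred at x = +-0.072, 6 mm above the bed. Fixed black stop at the +y end: 60 mm wide (x), 30 mm long, 30 mm above the bed, its face at y = 0.09 looking to -y
- bed_end (a point): point on the bed's top at the foot of the fixed stop's face, in the middle (jig frame 0, 0.09, 0.012); axes as the jig's: y along the rails towards the fixed stop, z up
- stop_face (a point): middle of the sliding stop's face (towards the fixed stop), at bed height; axes as the jig's. The sliding stop is a black block 60 (x) x 30 (y) mm, 24 mm above the bed, with steel arms over both rails (to x = +-0.079, tops 15.5 mm above the bed) and a green fin on top
- stop_grip (a point): middle of the green fin on the sliding stop, 40 mm above the bed, 15 mm behind the stop's face. The fin is 40 mm (x) x 12 mm (y), from 24 to 54 mm above the bed; pinch it from above or push it
- stop (a joint): position of the sliding stop in m, 0 to 0.12; grows as it moves towards the fixed stop; the gap between the two stops' faces is 0.15 minus this value. It takes about 3 N to slide and stays where it is left
- screwdriver: screwdriver with a blue handle lying on the table, about 0.2 m long along its x. Not to be moved
- jar: small amber jar with a black lid, 64 mm diameter, 80 mm high, on the table; origin at the centre of its underside. Not to be moved

How it is judged:
On the way:
1. the brass block lies flat on the bed between the rails, one end within 15 mm of the fixed stop, let go, while the sliding stop still stands clear of it (z of gauge in the frame of bed_end between -0.003 and 0.003 m and x of gauge in the frame of bed_end between -0.015 and 0.015 m and angle between gauge's own z axis and vertical below 0.06 rad and y of gauge in the frame of bed_end between -0.045 and -0.027 m and angle between the x axis of gauge and the y axis of bed_end, either way round below 0.25 rad and value of joint stop below 0.084 m and contact force between gauge and the fingers below 0.1 N), for 0.2 s.
At the end, for the whole second after the job is handed in: The brass block lies flat on the bed (3 mm, 0.06 rad), within 15 mm of its middle line and square (0.06 rad); its centre is 30 mm (+-2.5) from the fixed stop's face; the stops' faces are at most 61.7 mm apart; block and stop are at rest (z of gauge in the frame of bed_end between -0.003 and 0.003 m and x of gauge in the frame of bed_end between -0.015 and 0.015 m and angle between gauge's own z axis and vertical below 0.06 rad and y of gauge in the frame of bed_end between -0.0325 and -0.0275 m and angle between the x axis of gauge and the y axis of bed_end, either way round below 0.06 rad and y of stop_face in the frame of bed_end between -0.0617 and -0.0575 m and linear speed of gauge below 0.01 m/s and velocity of joint stop between -0.005 and 0.005 m/s); the robot touches nothing.
It fails at once if the aluminium bar is moved more than 15 mm (distance of alu_bar from where it was at the start of the episode above 0.015 m).
It fails at once if the red block is moved more than 15 mm (distance of red_wedge from where it was at the start of the episode above 0.015 m).
It fails at once if the screwdriver is moved more than 30 mm (distance of screwdriver from where it was at the start of the episode above 0.03 m).
It fails at once if the jar is moved more than 30 mm (distance of jar from where it was at the start of the episode above 0.03 m).
It also fails if it takes over 50 s, if anything falls off the work surface, if the arm or the gripper's body presses on something with over 40 N, if the wrist force passes 120 N, or if a joint passes its speed limit or range.

### The arm

A 7-joint arm with a two-finger parallel gripper is mounted at the origin on the work surface. World frame = base frame: x ahead of the robot, y to its left, z up, the work surface at z = 0. Lengths are in m, angles in rad, forces in N, time in s.
With the tool pointing down it reaches from about 0.35 to 0.9 m from the base axis. Payload 8.1 kg.
Tool frame: the origin (TCP) lies at the very end of the fingers, on their centre line; the grasp point (between the pads) lies 19 mm behind it; z points along the fingers, y is the line along which they close (so a half turn about z gives the same grasp; the last joint's range is limited). The gripper opens to 92 mm and grips with 3 to 60 N. Pads are 19 mm wide; open, the fingers measure 130 mm over their backs; the gripper's body (75 mm by 190 mm) begins 47 mm behind the grasp point.
Start: joints at [-1.305, 0.434, 0.025, 1.573, -0.012, 1.134, -0.075], TCP at [0.225, 0.583, 0.227] pointing down, gripper open.
Joint ranges: [-2.62, 2.62], [-0.44, 2.09], [-1.27, 1.32], [0.08, 2.57], [-1.32, 4.46], [0.12, 2], [-2.74, 2.74]. Speed limits (rad/s): [2.22, 2.22, 3.01, 3.01, 3.14, 3.14, 3.14].

### API

Orientations are given as a rotation vector (axis times angle).
In Python, from cell import observe, get_image, sign_off, find_in, trace, place_of gives the robot as it stands. The module is installed in compiled form; this text tells all that it offers.
- The arm moves only by the shell command python3 -m handwheel 'ROWS' [OPENING] [FORCE]. ROWS is JSON, a list of rows, each a list of 6 numbers: the shift along the tool's x, y, z each as a share of 0.02 m, from -1 to 1, then the turn, a rotation vector about the tool's x, y, z each as a share of 4 degrees, from -1 to 1. A call has 1 to 8 rows; each row shifts and turns the commanded pose from where the row before left it, along the tool's axes as they then stand; what a row does not reach is not made up. A row lasts 1/12 s, in which the tool goes at most 41.7 mm and 7.16 degrees, less where a joint would pass 70% of its speed; a pose out of reach is approached as far as the arm can. A call with a number of a shift or a turn outside -1 to 1 is refused whole. A call with a gripper value outside its range is refused whole. OPENING is the opening, from 0 (shut) to 1 (fully open), set as the call begins (- or left out, the last holds). The fingers move at their own pace and stop on an object; FORCE is the grip in N (left out, the last holds). Time passes only in rows, so rows that do not move let the fingers close. It gives the time, the measured TCP pose, the force, the opening and the grip force at its end, in the units of the state.
- observe(): the state, without advancing time (a new reading comes with each control period).
- get_image(name): name is "scene" or "top"; returns a dict with "image" (480x640x3 uint8, red, green, blue), "fx", "fy", "cx", "cy" (pixels), "position" and "orientation" of the camera in the world. Camera axes: x right, y down, z forward; pixel columns grow to the right and rows downward; lengths in m; the calibration is good to about 2 mm. A picture is of the moment at which its call begins. There is no depth.
- sign_off(): hands the job in; it is judged then, once.
Trained networks look in the newest picture that a camera, given by its name, has taken for a name from the list of things; names that differ only in an ending like _2 or _b are one class to them, and where a whole thing is asked for, a point or a joint stands for the part that bears it (a point fixed in the world has none). Each returns a list of dicts, best first, with "score" (0 to 1); they miss things now and then, are a little off and sometimes report something else, mostly with a low value. They report only what shows in the picture. A call takes as long as a camera call.
- find_in(label, camera): "rect" ([centre column, centre row, width, height] as shares, 0 to 1, of the picture: columns of its width, rows of its height, round what is visible of it).
- trace(label, camera): "region" (480x640 bool, what is visible of it) and "rect" ([centre column, centre row, width, height] as shares, 0 to 1, of the picture: columns of its width, rows of its height, round what is visible of it).
- place_of(label, camera): "point" ([column, row] as shares, 0 to 1, of the picture: columns of its width, rows of its height: a listed point, or the origin of a listed thing).
The state is a dict: "clock": time; "joints": joint angles; "dq": joint speeds; "joint_efforts": joint torques, N m; "position": TCP position; "ee_rot": TCP orientation; "force": force on the tool from outside, world axes, zero at the start; "ft_torque": the same for the moment, N m; "width": opening from 0.0 (shut) to 1.0 (fully open); "gripper_force": force on a finger pad.
Only numpy, scipy, OpenCV 4.12 (cv2) and the standard library are available. Lean on these libraries where they do the work, as an engineer would, in place of code of your own. Each camera call takes 0.05 s, during which the arm holds its last target. There are 200 camera calls.

## Working session

There is one attempt and no reset: what is moved stays moved. The work goes in short steps, Python scripts to look and compute and a shell command to move; the robot and the scene stay as the last step left them, time stands still between calls to the robot, and variables do not carry over. Pictures are saved under pics/ and viewed, at most 10 in all, crops included, and the job is handed in when it is done.

```bash
mkdir -p pics
cat > h.py <<'E'
import numpy as np, cv2
from scipy.spatial.transform import Rotation as R
from cell import *
def cam(n):
    d=get_image(n); return d
def Rm(o):
    o=np.array(o,float)
    if o.shape==(3,3): return o
    return R.from_rotvec(o).as_matrix() if o.size==3 else R.from_quat(o).as_matrix()
def ray(d,u,v):
    r=Rm(d['orientation'])@np.array([(u-d['cx'])/d['fx'],(v-d['cy'])/d['fy'],1]); return np.array(d['position']),r
def atz(d,u,v,z):
    p,r=ray(d,u,v); return p+r*(z-p[2])/r[2]
def proj(d,P):
    q=(np.atleast_2d(P)-np.array(d['position']))@Rm(d['orientation'])
    return np.c_[d['fx']*q[:,0]/q[:,2]+d['cx'],d['fy']*q[:,1]/q[:,2]+d['cy']]
E
python3 - <<'E'
from h import *
for n in('scene','top'):
    d=get_image(n); cv2.imwrite(f'pics/{n}0.png',d['image'][:,:,::-1])
    print(n,{k:np.round(v,4).tolist() for k,v in d.items() if k!='image'})
    for l in('gauge','bin','alu_bar','red_wedge','jig','bed_end','stop_face','stop_grip','screwdriver','jar'):
        r=place_of(l,n)
        print(l,[(round(x['score'],2),np.round(np.array(x['point'])*[640,480],1).tolist()) for x in r[:2]])
print(observe())
E
```

```text
scene {'fx': 619.6272, 'fy': 619.6272, 'cx': 313.3679, 'cy': 244.5347, 'position': [1.1061, 0.3077, 1.1174], 'orientation': [-1.3654, -2.4313, 0.6799]}
gauge [(0.56, [412.9, 282.0])]
bin []
alu_bar [(0.92, [471.7, 296.6])]
red_wedge [(0.6, [362.3, 273.4])]
jig [(0.66, [240.4, 189.2])]
bed_end [(0.8, [272.2, 203.0]), (0.52, [382.9, 218.3])]
stop_face [(0.63, [220.8, 182.5])]
stop_grip [(0.95, [218.1, 167.0]), (0.61, [412.6, 307.4])]
screwdriver [(0.85, [382.9, 221.4])]
jar [(0.9, [228.2, 290.2])]
top {'fx': 521.1216, 'fy': 521.1216, 'cx': 318.2815, 'cy': 237.0895, 'position': [0.4994, -0.0103, 0.9421], 'orientation': [-2.1858, 2.1704, -0.0927]}
gauge [(0.87, [200.0, 269.1])]
bin [(0.93, [201.2, 254.5]), (0.56, [141.7, 288.9])]
alu_bar [(0.93, [141.7, 289.9])]
red_wedge [(0.75, [259.9, 248.8])]
jig [(0.55, [455.9, 290.3])]
bed_end [(0.86, [407.0, 290.9])]
stop_face [(0.71, [482.0, 293.1])]
stop_grip [(0.97, [497.9, 293.3])]
screwdriver [(0.93, [285.4, 349.5])]
jar [(0.81, [384.0, 175.4]), (0.48, [200.3, 267.4])]
{'clock': 1.1, 'joints': array([-1.30461441,  0.43447264,  0.02502415,  1.57323244, -0.01161135,
        1.13399293, -0.07512558]), 'dq': array([ 0.00166766,  0.00033746,  0.00069783, -0.00214045,  0.00061209,
       -0.00119691,  0.00091187]), 'joint_efforts': array([ 1.75138808e-03, -6.67699170e+01,  9.84613784e-01, -3.14806652e+01,
       -6.07186183e-02,  3.29746900e-02,  1.68076207e-05]), 'position': array([0.22533532, 0.58296547, 0.22674655]), 'ee_rot': array([5.76213746e-01, 3.08828176e+00, 6.06517836e-05]), 'force': array([-0.29649805,  0.15043848, -0.08997049]), 'ft_torque': array([-0.01386013, -0.01905753,  0.08341117]), 'gripper_force': 0.0, 'width': 0.9984167438209294}
```

View pics/scene0.png

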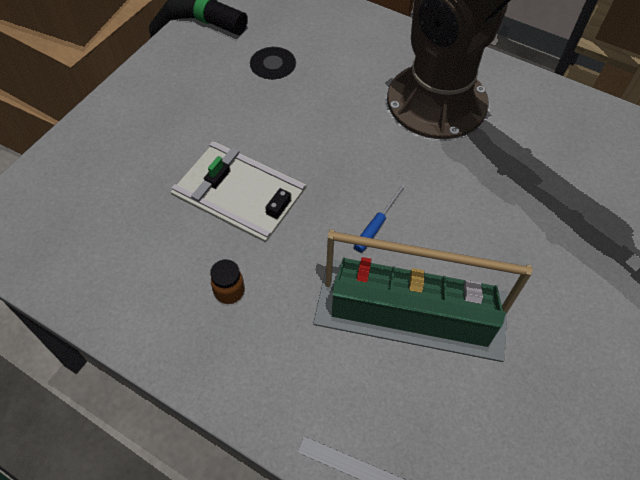

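View pics/top0.png

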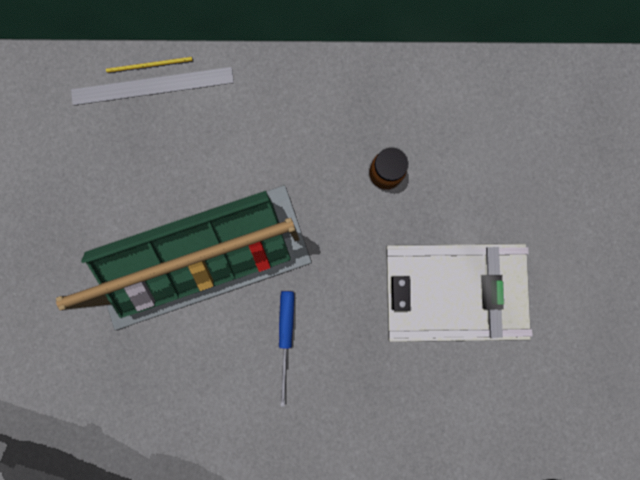

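The scene shows the brass block in the bin's middle compartment (scene about 417,280, top about 202,275). The red block is beside it on one side and the alu bar on the other. The jig is to the right in the top view, with its fixed stop at about (401,293) and the green fin at about (499,292). The screwdriver lies in front of the bin.

```bash
cat > m.py <<'E'
from h import *
from scipy.optimize import least_squares
D={n:get_image(n) for n in('scene','top')}
s,c=np.sin(.6),np.cos(.6)
def fl(a,y): return [a*c,y,.075+a*s]
def W(x,y,th,P):
    P=np.atleast_2d(P); C,S=np.cos(th),np.sin(th); return np.c_[x+C*P[:,0]-S*P[:,1],y+S*P[:,0]+C*P[:,1],P[:,2]]
def pts(l,n):
    r=[x for x in place_of(l,n) if x['score']>.5]; return np.array(r[0]['point'])*[640,480] if r else None
obs={(l,n):pts(l,n) for l in('gauge','alu_bar','red_wedge','jig','bed_end','stop_face','stop_grip') for n in D}
def tri(a):
    A=[];b=[]
    for n in D:
        p,r=ray(D[n],*obs[(a,n)]); r/=np.linalg.norm(r); M=np.eye(3)-np.outer(r,r); A.append(M);b.append(M@p)
    return np.linalg.lstsq(np.vstack(A),np.hstack(b),rcond=None)[0]
for l in('gauge','alu_bar','red_wedge','bed_end','stop_face','stop_grip'):
    try: print(l,np.round(tri(l),4))
    except Exception as e: print(l,'missing')
# bin fit: compartment sign: red to -y, alu +y
def f(p):
    e=[]
    for l,y in(('gauge',0),('alu_bar',.1),('red_wedge',-.1)):
        for n in D:
            if obs[(l,n)] is not None: e+=list(proj(D[n],W(*p[:3],fl(p[3],y)))[0]-obs[(l,n)])
    return e
r=least_squares(f,[.45,.25,.2,-.035],loss='soft_l1'); print('bin',np.round(r.x,4),np.round(f(r.x),1))
def g(p):
    e=[]
    for l,P in(('jig',[0,0,0]),('bed_end',[0,.09,.012]),('stop_face',[0,-.06+p[3],.012]),('stop_grip',[0,-.075+p[3],.052])):
        for n in D:
            if obs[(l,n)] is not None: e+=list(proj(D[n],W(*p[:3],P))[0]-obs[(l,n)])
    return e
r2=least_squares(g,[.4,-.2,0,.02],loss='soft_l1'); print('jig',np.round(r2.x,4),np.round(g(r2.x),1))
# overlay
b,j=r.x,r2.x
for n in D:
    im=D[n]['image'][:,:,::-1].copy()
    def L(p,P): cv2.polylines(im,[np.round(proj(D[n],W(*p[:3],P))*8).astype(np.int32)],False,(255,0,255),1,cv2.LINE_AA,3)
    L(b,[[-.02,-.173,.186],[-.02,.173,.186]]); L(b,[[-.02,.173,.186],[-.02,.173,.0]]);L(b,[[-.02,-.173,.186],[-.02,-.173,.0]])
    for y in(-.1,0,.1): L(b,[fl(-.065,y-.048),fl(.065,y-.048),fl(.065,y+.048),fl(-.065,y+.048),fl(-.065,y-.048)])
    L(j,[[-.085,-.125,.012],[.085,-.125,.012],[.085,.125,.012],[-.085,.125,.012],[-.085,-.125,.012]])
    L(j,[[-.03,.09,.042],[.03,.09,.042],[.03,.12,.042],[-.03,.12,.042],[-.03,.09,.042]])
    q=j[3]; L(j,[[-.03,-.06+q,.036],[.03,-.06+q,.036],[.03,-.09+q,.036],[-.03,-.09+q,.036],[-.03,-.06+q,.036]])
    cr=im[90:360,40:560] if n=='top' else im[120:370,150:550]
    cv2.imwrite(f'pics/ov_{n}.png',cv2.resize(cr,None,fx=1.5,fy=1.5,interpolation=cv2.INTER_CUBIC))
E
python3 m.py
```

```text
gauge [0.5163 0.192  0.0429]
alu_bar [0.4885 0.2911 0.0581]
red_wedge [0.5535 0.0918 0.058 ]
bed_end [ 0.4827 -0.1705  0.0144]
stop_face [ 4.816e-01 -3.042e-01 -1.000e-04]
stop_grip [ 0.4856 -0.309   0.0498]
bin [ 0.5467  0.1996  0.3137 -0.0336] [-0.6 -1.8 -1.3 -2.4 -3.7 -0.2  2.5 -0.1  3.   0.5 -1.6  1.1]
jig [ 0.4833 -0.2587  0.0321  0.0232] [-2.5 -3.2 -1.4 -1.6  3.2  0.6  1.   0.2  2.3 -0.6 -2.2 -1.8 -1.  -1.2
  0.7  0.6]
```

View pics/ov_top.png

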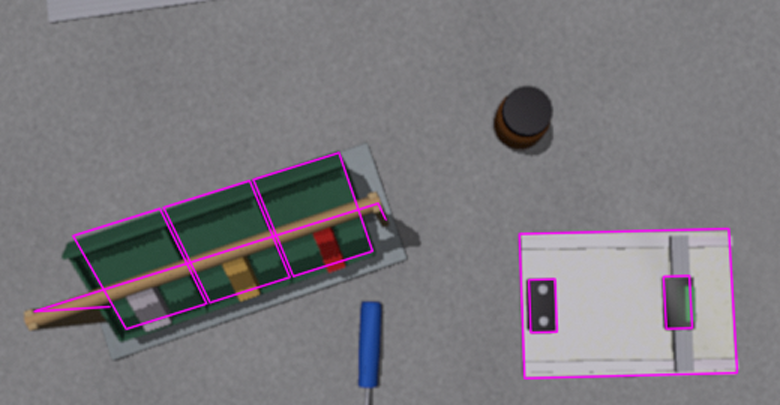

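View pics/ov_scene.png

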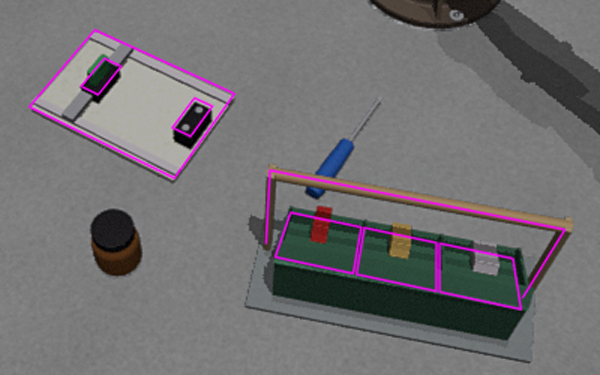

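```bash
cat > m2.py <<'E'
from h import *
for n in('scene','top'):
    d=get_image(n); im=d['image']; hsv=cv2.cvtColor(im,cv2.COLOR_RGB2HSV)
    def big(m,roi):
        k=np.zeros(m.shape,np.uint8); k[roi]=m[roi].astype(np.uint8)
        k=cv2.morphologyEx(k,cv2.MORPH_CLOSE,np.ones((5,5)))
        N,l,s,_=cv2.connectedComponentsWithStats(k); i=1+np.argmax(s[1:,4]); return np.argwhere(l==i)[:,::-1].astype(np.float32)
    H,S,V=[hsv[...,i].astype(int) for i in range(3)]
    roi=np.s_[200:320,40:320] if n=='top' else np.s_[225:280,320:540]
    P=big((H>8)&(H<19)&(S>70)&(V>90),roi)
    if n=='scene':
        P=P[P[:,1]< 236+ (P[:,0]-330)*(38/195)+8]
    vx,vy,x0,y0=cv2.fitLine(P,cv2.DIST_HUBER,0,.01,.01).ravel()
    t=(P-[x0,y0])@[vx,vy]; e=[np.array([x0,y0])+a*np.array([vx,vy]) for a in(t.min(),t.max())]
    w=[atz(d,*q,.186) for q in e]; dv=w[0]-w[1] if w[0][1]>w[1][1] else w[1]-w[0]
    print(n,'bar px',np.round(e,1).tolist(),'len',np.linalg.norm(dv).round(4),'mid',np.round((w[0]+w[1])/2,4),'yaw',np.arctan2(-dv[0],dv[1]).round(4))
    roi=np.s_[230:350,370:550] if n=='top' else np.s_[130:250,160:315]
    P=big((S<60)&(V>150),roi)
    h=cv2.convexHull(P); q=cv2.approxPolyDP(h,6,True).reshape(-1,2)
    w=np.array([atz(d,*a,.016) for a in q]); print(n,'white corners',q.tolist(),np.round(w[:,:2],4).tolist())
    if len(w)==4:print('centre',w.mean(0).round(4))
    roi=np.s_[250:300,170:230] if n=='top' else np.s_[262:300,400:435]
    P=big((H>14)&(H<28)&(S>110)&(V>120),roi); r=cv2.minAreaRect(P); print('brass n',len(P),r,cv2.boxPoints(r).round(1).tolist())
    for l in ('gauge',):
        for x in trace(l,n)[:1]:
            ys,xs=np.nonzero(x['region']); print('trace',x['score'],len(xs),xs.mean().round(1),ys.mean().round(1),xs.min(),xs.max(),ys.min(),ys.max(), cv2.minAreaRect(np.c_[xs,ys].astype(np.float32)))
E
python3 m2.py
```

```text
scene bar px [[328.0, 234.10000610351562], [531.2999877929688, 270.6000061035156]] len 0.3567 mid [0.525  0.1959 0.186 ] yaw 0.3392
scene white corners [[305.0, 184.0], [265.0, 239.0], [171.0, 191.0], [211.0, 142.0]] [[0.4026, -0.1336], [0.5686, -0.1296], [0.5728, -0.3744], [0.4133, -0.3827]]
centre [ 0.4893 -0.2551  0.016 ]
brass n 238 ((417.02435302734375, 279.780517578125), (12.58919620513916, 22.307170867919922), 6.34019136428833) [[409.5, 290.20001220703125], [412.0, 268.0], [424.5, 269.3999938964844], [422.0, 291.6000061035156]]
trace 0.66 299 416.4 280.4 410 423 269 292 ((416.5, 280.5), (23.0, 13.0), 90.0)
top bar px [[56.400001525878906, 304.20001220703125], [292.6000061035156, 223.6999969482422]] len 0.3591 mid [0.5236 0.1968 0.186 ] yaw 0.3378
top white corners [[532.0, 335.0], [390.0, 341.0], [387.0, 247.0], [524.0, 244.0]] [[0.4083, -0.3867], [0.3962, -0.1373], [0.5614, -0.1327], [0.5685, -0.3768]]
centre [ 0.4836 -0.2584  0.016 ]
brass n 203 ((199.85000610351562, 261.0500183105469), (18.973663330078125, 24.98199462890625), 71.56504821777344) [[185.0, 256.0], [208.6999969482422, 248.10000610351562], [214.6999969482422, 266.1000061035156], [191.0, 274.0]]
trace 0.66 447 201.1 275.7 189 213 262 289 ((201.40000915527344, 275.8000183105469), (28.62166976928711, 16.994117736816406), 63.43495178222656)
```

```bash
cat > plan.py <<'E'
from h import *
BX,BY,BT=.5432,.2029,.338
s,c=np.sin(.6),np.cos(.6)
Rz=lambda t:R.from_euler('z',t)
def binp(P): return Rz(BT).apply(P)+[BX,BY,0]
Rdown=lambda t: Rz(t)*R.from_matrix(np.array([[-1,0,0],[0,1,0],[0,0,-1.]]))   # tool y = frame y, x = -frame x
Rgr=Rz(BT)*R.from_matrix(np.array([[-c,0,s],[0,1,0],[-s,0,-c]]))
def slope(a,y,h): return binp([a*c-h*s,y,.075+a*s+h*c])
def rows(p1,r1,N,cur=None):
    o=observe(); p0,r0=cur or (np.array(o['position']),R.from_rotvec(o['ee_rot']))
    w=(r0.inv()*r1).as_rotvec()/N; rr=r0
    print('rot/row',np.round(np.degrees(w)/4,2),'total',np.round(np.degrees(w*N)/4,2),'dist',np.linalg.norm(p1-p0).round(4))
    out=[]
    for i in range(N):
        d=rr.inv().apply((p1-p0)/N)/.02; out.append([round(x,2)+0 for x in (*d,*np.degrees(w)/4)]); rr=rr*R.from_rotvec(w)
    for i in range(0,N,8): print(str(out[i:i+8]).replace(' ',''))
E
python3 - <<'E'
from plan import *
print('rot-limit check; gauge',slope(-.034,0,0))
d={n:get_image(n) for n in('scene','top')}
for a in(-.036,-.033):
  for y in(0,):
    P=np.array([slope(a+i,y+j,k) for i in(-.03,.03) for j in(-.012,.012) for k in(0,.02)])
    for n in d:
        q=proj(d[n],P); print(a,n,'bbox',q.min(0).round(1),q.max(0).round(1))
rows(np.array([.36,.25,.25]),Rdown(BT),20)
E
```

```text
rot-limit check; gauge [0.51672631 0.19359481 0.05580216]
-0.036 scene bbox [411.2 265.4] [426.  290.5]
-0.036 top bbox [184.3 254.7] [211.8 293.8]
-0.033 scene bbox [411.2 266. ] [426.  291.2]
-0.033 top bbox [183.5 253.2] [211.1 292.4]
rot/row [ 0.    0.   -0.51] total [  0.     0.   -10.13] dist 0.3599
[[np.float64(-0.61),np.float64(-0.66),np.float64(-0.06),np.float64(0.0),np.float64(0.0),np.float64(-0.51)],[np.float64(-0.59),np.float64(-0.68),np.float64(-0.06),np.float64(0.0),np.float64(0.0),np.float64(-0.51)],[np.float64(-0.57),np.float64(-0.7),np.float64(-0.06),np.float64(0.0),np.float64(0.0),np.float64(-0.51)],[np.float64(-0.54),np.float64(-0.72),np.float64(-0.06),np.float64(0.0),np.float64(0.0),np.float64(-0.51)],[np.float64(-0.52),np.float64(-0.74),np.float64(-0.06),np.float64(0.0),np.float64(0.0),np.float64(-0.51)],[np.float64(-0.49),np.float64(-0.75),np.float64(-0.06),np.float64(0.0),np.float64(0.0),np.float64(-0.51)],[np.float64(-0.46),np.float64(-0.77),np.float64(-0.06),np.float64(0.0),np.float64(0.0),np.float64(-0.51)],[np.float64(-0.43),np.float64(-0.79),np.float64(-0.
[... 628 characters left out ...]
oat64(-0.06),np.float64(0.0),np.float64(0.0),np.float64(-0.51)],[np.float64(-0.23),np.float64(-0.87),np.float64(-0.06),np.float64(0.0),np.float64(0.0),np.float64(-0.51)],[np.float64(-0.2),np.float64(-0.88),np.float64(-0.06),np.float64(0.0),np.float64(0.0),np.float64(-0.51)]]
[[np.float64(-0.17),np.float64(-0.88),np.float64(-0.06),np.float64(0.0),np.float64(0.0),np.float64(-0.51)],[np.float64(-0.14),np.float64(-0.89),np.float64(-0.06),np.float64(0.0),np.float64(0.0),np.float64(-0.51)],[np.float64(-0.1),np.float64(-0.89),np.float64(-0.06),np.float64(0.0),np.float64(0.0),np.float64(-0.51)],[np.float64(-0.07),np.float64(-0.89),np.float64(-0.06),np.float64(0.0),np.float64(0.0),np.float64(-0.51)]]
```

```bash
python3 -m handwheel '[[-0.52,-0.73,-0.06,0,0,-0.51],[-0.52,-0.73,-0.06,0,0,-0.51],[-0.52,-0.73,-0.06,0,0,-0.51],[-0.52,-0.73,-0.06,0,0,-0.51],[-0.52,-0.73,-0.06,0,0,-0.51],[-0.52,-0.73,-0.06,0,0,-0.51],[-0.52,-0.73,-0.06,0,0,-0.51],[-0.52,-0.73,-0.06,0,0,-0.51]]' 0.44
python3 -m handwheel '[[-0.3,-0.84,-0.06,0,0,-0.51],[-0.3,-0.84,-0.06,0,0,-0.51],[-0.3,-0.84,-0.06,0,0,-0.51],[-0.3,-0.84,-0.06,0,0,-0.51],[-0.3,-0.84,-0.06,0,0,-0.51],[-0.3,-0.84,-0.06,0,0,-0.51],[-0.3,-0.84,-0.06,0,0,-0.51],[-0.3,-0.84,-0.06,0,0,-0.51]]'
python3 -m handwheel '[[-0.12,-0.89,-0.06,0,0,-0.51],[-0.12,-0.89,-0.06,0,0,-0.51],[-0.12,-0.89,-0.06,0,0,-0.51],[-0.12,-0.89,-0.06,0,0,-0.51],[0,0,0,0,0,0],[0,0,0,0,0,0]]'
sed -i 's/\[round(x,2)+0 for/[float(round(x,2))+0 for/' plan.py
python3 - <<'E'
from plan import *
rows(slope(-.034,-.002,.12),Rgr,10)
E
```

```text
clock: 2.87
position: [0.2778, 0.4491, 0.2365]
ee_rot: [0.129, 3.139, 0.0]
force: [0.5, -0.1, -0.4]
width: 0.475
gripper_force: 0.0
clock: 3.53
position: [0.3311, 0.3172, 0.2462]
ee_rot: [-0.318, 3.125, 0.0]
force: [0.3, -0.6, 0.7]
width: 0.438
gripper_force: 0.0
clock: 4.03
position: [0.3584, 0.2511, 0.251]
ee_rot: [-0.533, 3.096, 0.001]
force: [0.2, 1.2, -1.2]
width: 0.442
gripper_force: 0.0
rot/row [ 0.   -0.86  0.  ] total [ 0.02 -8.59  0.04] dist 0.158
[[-0.31,-0.54,0.48,0.0,-0.86,0.0],[-0.28,-0.54,0.5,0.0,-0.86,0.0],[-0.25,-0.54,0.51,0.0,-0.86,0.0],[-0.22,-0.54,0.53,0.0,-0.86,0.0],[-0.19,-0.54,0.54,0.0,-0.86,0.0],[-0.16,-0.54,0.55,0.0,-0.86,0.0],[-0.12,-0.54,0.56,0.0,-0.86,0.0],[-0.09,-0.54,0.57,0.0,-0.86,0.0]]
[[-0.05,-0.54,0.57,0.0,-0.86,0.0],[-0.02,-0.54,0.57,0.0,-0.86,0.0]]
```

```bash
python3 -m handwheel '[[-0.3,-0.54,0.48,0,-0.86,0],[-0.28,-0.54,0.5,0,-0.86,0],[-0.25,-0.54,0.51,0,-0.86,0],[-0.22,-0.54,0.53,0,-0.86,0],[-0.19,-0.54,0.54,0,-0.86,0],[-0.16,-0.54,0.55,0,-0.86,0],[-0.12,-0.54,0.56,0,-0.86,0],[-0.09,-0.54,0.57,0,-0.86,0]]'
python3 -m handwheel '[[-0.05,-0.54,0.57,0,-0.86,0],[-0.02,-0.54,0.57,0,-0.86,0],[0,0,0,0,0,0],[0,0,0,0,0,0]]'
python3 - <<'E'
from plan import *
for n in('scene','top'):
    d=get_image(n); print(n,[(x['score'],np.round(np.array(x['point'])*[640,480],1)) for x in place_of('gauge',n)[:1]])
    im=d['image'][:,:,::-1].copy()
    if n=='scene':
        o=observe(); p=np.array(o['position']); z=R.from_rotvec(o['ee_rot']).apply([0,0,1])
        q=proj(d,[p,p+.11*z]); cv2.line(im,*[tuple(int(v) for v in a.round()) for a in q],(255,0,255),1)
        cv2.imwrite('pics/pre.png',cv2.resize(im[200:350,320:540],None,fx=3,fy=3,interpolation=cv2.INTER_CUBIC))
rows(slope(-.034,-.002,.003),Rgr,6)
E
```

```text
clock: 4.7
position: [0.4336, 0.1883, 0.174]
ee_rot: [-0.456, 2.624, 0.117]
force: [1.9, -1.9, -0.3]
width: 0.437
gripper_force: 0.0
clock: 5.03
position: [0.4477, 0.1761, 0.1688]
ee_rot: [-0.436, 2.572, 0.097]
force: [-0.3, 0.1, 0.5]
width: 0.439
gripper_force: 0.0
scene [(0.66, array([413.2, 282.2]))]
top [(0.84, array([198.5, 268.8]))]
rot/row [-0.04 -0.15  0.  ] total [-0.25 -0.89  0.03] dist 0.1309
[[-0.02,-0.05,1.09,-0.04,-0.15,0.0],[-0.01,-0.05,1.09,-0.04,-0.15,0.0],[0.01,-0.05,1.09,-0.04,-0.15,0.0],[0.02,-0.06,1.09,-0.04,-0.15,0.0],[0.03,-0.06,1.09,-0.04,-0.15,0.0],[0.04,-0.06,1.09,-0.04,-0.15,0.0]]
```

View pics/pre.png

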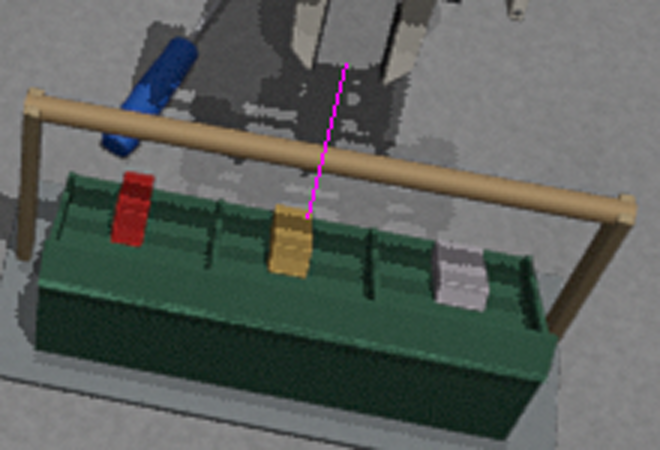

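The open fingers are in front of the bin, above the block. The tool axis (magenta) ends at crop (308,217), about 15 px to the +y side of the brass top centre (292,230). That matches the shortfall still left to the pre-grasp pose, so I'll check the joints next.

Run:
```python
from plan import *
o=observe(); print(o['clock'],np.round(o['joints'],3),np.round(o['dq'],3),np.round(o['position'],4))
rows(slope(-.034,-.002,.1),Rgr,2)
```

```text
5.2333 [-0.782  0.045  0.188  2.453  0.845  0.188  0.51 ] [ 0.003 -0.     0.004  0.003  0.024 -0.002 -0.02 ] [0.4484 0.1761 0.1694]
rot/row [-0.13 -0.45  0.01] total [-0.25 -0.89  0.03] dist 0.035
[[0.1,-0.19,0.85,-0.13,-0.45,0.01],[0.13,-0.2,0.84,-0.13,-0.45,0.01]]
```

```bash
python3 -m handwheel '[[0.05,-0.1,0.85,-0.06,-0.2,0],[0.05,-0.1,0.85,-0.06,-0.2,0],[0.05,-0.1,0.85,-0.06,-0.2,0],[0,0,0,0,0,0],[0,0,0,0,0,0],[0,0,0,0,0,0]]'
python3 - <<'E'
from plan import *
o=observe(); print(o['clock'],np.round(o['joints'],3),np.round(o['dq'],3),np.round(o['position'],4))
rows(slope(-.034,-.002,.06),Rgr,1)
E
```

```text
clock: 5.73
position: [0.4631, 0.1719, 0.1544]
ee_rot: [-0.425, 2.544, 0.088]
force: [-0.0, -0.4, -0.5]
width: 0.441
gripper_force: 0.0
5.7333 [-0.749  0.1    0.181  2.473  1.391  0.139 -0.024] [-0.007 -0.005  0.004  0.     0.022  0.001 -0.028] [0.4631 0.1719 0.1544]
rot/row [-0.42 -0.51  0.03] total [-0.42 -0.51  0.03] dist 0.0546
[[0.3,0.11,2.71,-0.42,-0.51,0.03]]
```

```bash
python3 -m handwheel '[[0,0,0.2,0,-0.4,0],[0,0,0.2,0,-0.4,0],[0,0,0.2,0,-0.4,0],[0,0,0.2,0,-0.4,0],[0,0,0,0,0,0]]'
cat > st.py <<'E'
from plan import *
import sys
o=observe(); print(round(o['clock'],2),np.round(o['joints'],3),np.round(o['position'],4))
rows(slope(-.034,-.002,float(sys.argv[1])),Rgr,int(sys.argv[2]))
E
python3 st.py .06 2
```

```text
clock: 6.15
position: [0.4682, 0.1686, 0.1453]
ee_rot: [-0.413, 2.482, 0.083]
force: [0.3, -1.1, 0.1]
width: 0.438
gripper_force: 0.0
6.15 [-0.586  0.141 -0.01   2.519  2.125  0.226 -0.771] [0.4682 0.1686 0.1453]
rot/row [-0.3   0.19  0.04] total [-0.6   0.37  0.07] dist 0.0451
[[0.18,0.18,1.1,-0.3,0.19,0.04],[0.16,0.16,1.1,-0.3,0.19,0.04]]
```

```bash
python3 -m handwheel '[[0.1,0.1,0.3,-0.2,0.1,0],[0.1,0.1,0.4,-0.2,0.1,0],[0.1,0.1,0.5,-0.2,0.1,0],[0.05,0.05,0.5,0,0,0],[0,0,0,0,0,0],[0,0,0,0,0,0]]'
python3 st.py .05 3
```

```text
clock: 6.65
position: [0.4797, 0.1784, 0.1133]
ee_rot: [-0.433, 2.507, 0.129]
force: [0.5, 0.2, -0.0]
width: 0.441
gripper_force: 0.0
6.65 [-0.388  0.249 -0.185  2.495  2.415  0.256 -1.02 ] [0.4797 0.1784 0.1133]
rot/row [-0.01  0.01  0.02] total [-0.03  0.04  0.07] dist 0.02
[[-0.01,0.0,0.33,-0.01,0.01,0.02],[-0.01,0.0,0.33,-0.01,0.01,0.02],[-0.01,0.0,0.33,-0.01,0.01,0.02]]
```

Run:
```python
from plan import *
ims=[]
for n,a in(('scene',np.s_[220:320,350:480]),('top',np.s_[210:310,140:270])):
    d=get_image(n); im=d['image'][:,:,::-1].copy(); im=cv2.resize(im,None,fx=4,fy=4,interpolation=cv2.INTER_CUBIC)
    P=np.array([slope(-.034+i,-.002+j,.02) for i,j in((-.03,-.012),(.03,-.012),(.03,.012),(-.03,.012))])
    cv2.polylines(im,[np.round((proj(d,P)+.5)*4).astype(np.int32)],True,(255,0,255),1)
    ims.append(im[a[0].start*4:a[0].stop*4,a[1].start*4:a[1].stop*4])
cv2.imwrite('pics/al.png',cv2.resize(np.hstack(ims),(800,308)))
```

```text
(no output)
```

View pics/al.png

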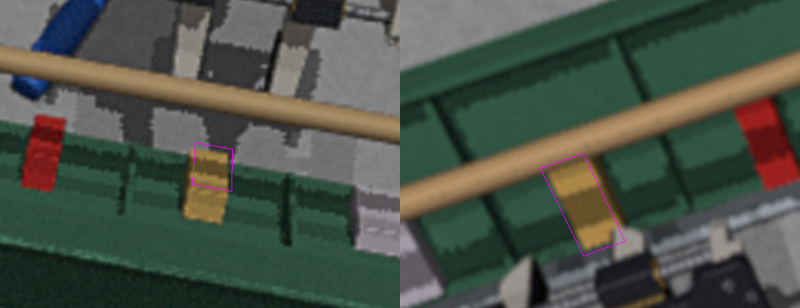

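```bash
sed -i 's/slope(-.034,-.002/slope(-.032,-.0045/' st.py; python3 st.py .025 4; python3 st.py .003 6
```

```text
6.75 [-0.389  0.248 -0.184  2.496  2.419  0.256 -1.024] [0.4795 0.1788 0.1139]
rot/row [-0.    0.02  0.02] total [-0.02  0.06  0.07] dist 0.0457
[[-0.02,-0.04,0.57,0.0,0.02,0.02],[-0.03,-0.04,0.57,0.0,0.02,0.02],[-0.03,-0.04,0.57,0.0,0.02,0.02],[-0.03,-0.04,0.57,0.0,0.02,0.02]]
6.75 [-0.389  0.248 -0.184  2.496  2.419  0.256 -1.024] [0.4795 0.1788 0.1139]
rot/row [-0.    0.01  0.01] total [-0.02  0.06  0.07] dist 0.0676
[[-0.02,-0.02,0.56,0.0,0.01,0.01],[-0.02,-0.02,0.56,0.0,0.01,0.01],[-0.02,-0.02,0.56,0.0,0.01,0.01],[-0.02,-0.02,0.56,0.0,0.01,0.01],[-0.02,-0.02,0.56,0.0,0.01,0.01],[-0.02,-0.02,0.56,0.0,0.01,0.01]]
```

```bash
python3 -m handwheel '[[-0.03,-0.04,0.57,0,0.02,0.02],[-0.03,-0.04,0.57,0,0.02,0.02],[-0.03,-0.04,0.57,0,0.02,0.02],[-0.03,-0.04,0.57,0,0,0],[0,0,0,0,0,0],[0,0,0,0,0,0]]' 0.42
python3 st.py .003 4
```

```text
clock: 7.25
position: [0.5066, 0.1852, 0.0773]
ee_rot: [-0.43, 2.511, 0.131]
force: [-0.8, 0.3, 0.1]
width: 0.422
gripper_force: 0.0
7.25 [-0.31   0.381 -0.257  2.459  2.522  0.345 -1.1  ] [0.5066 0.1852 0.0773]
rot/row [-0. -0.  0.] total [-0.01 -0.01  0.02] dist 0.0217
[[0.0,0.0,0.27,0.0,0.0,0.0],[0.0,0.0,0.27,0.0,0.0,0.0],[0.0,0.0,0.27,0.0,0.0,0.0],[0.0,0.0,0.27,0.0,0.0,0.0]]
```

```bash
python3 -m handwheel '[[0,0,0.27,0,0,0],[0,0,0.27,0,0,0],[0,0,0.27,0,0,0],[0,0,0,0,0,0]]'
python3 -m handwheel '[[0,0,0.15,0,0,0],[0,0,0.1,0,0,0],[0,0,0,0,0,0]]'
python3 st.py .003 4
```

```text
clock: 7.58
position: [0.5159, 0.1887, 0.0634]
ee_rot: [-0.43, 2.51, 0.132]
force: [-0.1, -0.6, -0.1]
width: 0.419
gripper_force: 0.0
clock: 7.83
position: [0.5183, 0.1895, 0.0595]
ee_rot: [-0.43, 2.511, 0.132]
force: [-0.5, 0.5, 0.5]
width: 0.419
gripper_force: 0.0
7.83 [-0.29   0.442 -0.277  2.443  2.555  0.389 -1.121] [0.5183 0.1895 0.0595]
rot/row [ 0. -0.  0.] total [ 0.   -0.    0.01] dist 0.0002
[[0.0,0.0,0.0,0.0,0.0,0.0],[0.0,0.0,0.0,0.0,0.0,0.0],[0.0,0.0,0.0,0.0,0.0,0.0],[0.0,0.0,0.0,0.0,0.0,0.0]]
```

```bash
python3 -m handwheel '[[0,0,0,0,0,0],[0,0,0,0,0,0],[0,0,0,0,0,0],[0,0,0,0,0,0],[0,0,0,0,0,0],[0,0,0,0,0,0]]' 0 30
python3 -m handwheel '[[0,0,-0.2,0,0,0],[0,0,-0.3,0,0,0],[0,0,-0.4,0,0,0],[0,0,-0.4,0,0,0],[0,0,0,0,0,0]]'
```

```text
clock: 8.33
position: [0.5182, 0.1894, 0.0598]
ee_rot: [-0.429, 2.51, 0.132]
force: [-0.7, -0.6, 1.5]
width: 0.261
gripper_force: 30.0
clock: 8.75
position: [0.5032, 0.1843, 0.0824]
ee_rot: [-0.43, 2.51, 0.132]
force: [0.7, 0.5, -2.0]
width: 0.258
gripper_force: 30.0
```

```bash
python3 -m handwheel '[[0,0,-0.5,0,0,0],[0,0,-0.6,0,0,0],[0,0,-0.6,0,0,0],[0,0,-0.6,0,0,0],[0,0,-0.6,0,0,0],[0,0,0,0,0,0],[0,0,0,0,0,0]]'
python3 - <<'E'
from plan import *
o=observe(); print(o['clock'],np.round(o['joints'],3),np.round(o['position'],4))
rows(binp([-.12,0,.19]),Rdown(BT),12)
E
```

```text
clock: 9.33
position: [0.4735, 0.174, 0.1298]
ee_rot: [-0.43, 2.509, 0.133]
force: [0.3, -0.1, -2.2]
width: 0.256
gripper_force: 30.0
9.3333 [-0.445  0.191 -0.109  2.497  2.353  0.195 -0.957] [0.4735 0.174  0.1298]
rot/row [-0.    0.72  0.  ] total [-0.    8.62  0.02] dist 0.0751
[[0.01,0.02,-0.31,0.0,0.72,0.0],[0.03,0.02,-0.31,0.0,0.72,0.0],[0.04,0.02,-0.31,0.0,0.72,0.0],[0.06,0.02,-0.31,0.0,0.72,0.0],[0.07,0.02,-0.3,0.0,0.72,0.0],[0.09,0.02,-0.3,0.0,0.72,0.0],[0.1,0.02,-0.29,0.0,0.72,0.0],[0.12,0.02,-0.29,0.0,0.72,0.0]]
[[0.13,0.02,-0.28,0.0,0.72,0.0],[0.15,0.02,-0.28,0.0,0.72,0.0],[0.16,0.02,-0.27,0.0,0.72,0.0],[0.17,0.02,-0.26,0.0,0.72,0.0]]
```

```bash
python3 -m handwheel '[[0,0.02,-0.3,0,0.4,0],[0.03,0.02,-0.3,0,0.4,0],[0.04,0.02,-0.3,0,0.4,0],[0.05,0.02,-0.3,0,0.4,0],[0.06,0.02,-0.3,0,0.4,0],[0.07,0.02,-0.3,0,0.4,0],[0,0,0,0,0,0]]'
python3 - <<'E'
from plan import *
o=observe(); print(o['clock'],np.round(o['joints'],3),np.round(o['position'],4))
rows(binp([-.12,0,.19]),Rdown(BT),8)
E
```

```text
clock: 9.92
position: [0.468, 0.1647, 0.1418]
ee_rot: [-0.431, 2.579, 0.092]
force: [0.2, -0.8, -1.5]
width: 0.26
gripper_force: 30.0
9.9167 [-0.503  0.142 -0.037  2.441  1.251  0.134  0.149] [0.468  0.1647 0.1418]
rot/row [-0.04  0.95 -0.01] total [-0.29  7.58 -0.09] dist 0.0614
[[0.04,0.06,-0.38,-0.04,0.95,-0.01],[0.07,0.06,-0.37,-0.04,0.95,-0.01],[0.09,0.06,-0.37,-0.04,0.95,-0.01],[0.12,0.06,-0.36,-0.04,0.95,-0.01],[0.14,0.07,-0.35,-0.04,0.95,-0.01],[0.16,0.07,-0.34,-0.04,0.95,-0.01],[0.19,0.07,-0.33,-0.04,0.95,-0.01],[0.21,0.07,-0.32,-0.04,0.95,-0.01]]
```

Flipping back works. Continuing to untilt.

```bash
python3 -m handwheel '[[0.04,0.06,-0.38,-0.04,0.5,0],[0.07,0.06,-0.37,-0.04,0.5,0],[0.09,0.06,-0.37,-0.04,0.6,0],[0.1,0.06,-0.37,-0.04,0.7,0],[0.1,0.06,-0.37,-0.04,0.8,0],[0.12,0.06,-0.36,-0.04,0.9,0],[0.14,0.07,-0.35,-0.04,0.95,0],[0.16,0.07,-0.34,0,0.95,0]]'
cat > st2.py <<'E'
from plan import *
import sys
JX,JY,JT=.484,-.258,.033
def jigp(P): return Rz(JT).apply(P)+[JX,JY,0]
a=[float(x) for x in sys.argv[1:4]]
if __name__=='__main__':
    o=observe(); print(round(o['clock'],2),np.round(o['joints'],3),np.round(o['position'],4))
    rows(jigp(a),Rdown(JT-np.pi/2),int(sys.argv[4]))
E
python3 st2.py 0 .055 .2 27
python3 - <<'E'
from plan import *
rows(binp([-.12,0,.2]),Rdown(BT),4)
E
```

```text
clock: 10.58
position: [0.4404, 0.1565, 0.1801]
ee_rot: [-0.476, 2.918, 0.014]
force: [0.4, -0.3, -1.7]
width: 0.26
gripper_force: 30.0
10.58 [-0.128  0.163 -0.411  2.128  0.191  0.696  1.228] [0.4404 0.1565 0.1801]
rot/row [0.08 0.08 0.98] total [ 2.25  2.1  26.57] dist 0.3625
[[0.13,-0.66,-0.05,0.08,0.08,0.98],[0.09,-0.66,-0.04,0.08,0.08,0.98],[0.04,-0.67,-0.04,0.08,0.08,0.98],[-0.01,-0.67,-0.04,0.08,0.08,0.98],[-0.05,-0.67,-0.03,0.08,0.08,0.98],[-0.1,-0.66,-0.03,0.08,0.08,0.98],[-0.14,-0.66,-0.03,0.08,0.08,0.98],[-0.19,-0.64,-0.02,0.08,0.08,0.98]]
[[-0.23,-0.63,-0.02,0.08,0.08,0.98],[-0.27,-0.61,-0.02,0.08,0.08,0.98],[-0.32,-0.59,-0.02,0.08,0.08,0.98],[-0.35,-0.57,-0.01,0.08,0.08,0.98],[-0.39,-0.54,-0.01,0.08,0.08,0.98],[-0.43,-0.52,-0.01,0.08,0.08,0.98],[-0.46,-0.49,-0.01,0.08,0.08,0.98],[-0.5,-0.45,-0.01,0.08,0.08,0.98]]
[[-0.53,-0.42,-0.01,0.08,0.08,0.98],[-0.55,-0.38,-0.01,0.08,0.08,0.98],[-0.58,-0.34,-0.01,0.08,0.08,0.98],[-0.6,-0.3,-0.01,0.08,0.08,0.98],[-0.62,-0.26,-0.02,0.08,0.08,0.98],[-0.64,-0.22,-0.02,0.08,0.08,0.98],[-0.65,-0.17,-0.02,0.08,0.08,0.98],[-0.66,-0.13,-0.02,0.08,0.08,0.98]]
[[-0.67,-0.08,-0.03,0.08,0.08,0.98],[-0.67,-0.04,-0.03,0.08,0.08,0.98],[-0.67,0.01,-0.03,0.08,0.08,0.98]]
rot/row [-0.08  0.66 -0.05] total [-0.31  2.63 -0.21] dist 0.0235
[[0.05,0.11,-0.27,-0.08,0.66,-0.05],[0.06,0.12,-0.26,-0.08,0.66,-0.05],[0.07,0.12,-0.26,-0.08,0.66,-0.05],[0.08,0.12,-0.25,-0.08,0.66,-0.05]]
```

```bash
python3 -m handwheel '[[0.05,0.1,-0.3,-0.08,0.66,-0.05],[0.06,0.1,-0.3,-0.08,0.66,-0.05],[0.07,0.1,-0.3,-0.08,0.66,-0.05],[0.08,0.1,-0.3,-0.08,0.66,-0.05],[0,0,0,0,0,0]]'
python3 -m handwheel '[[0.13,-0.66,-0.05,0,0,0.98],[0.09,-0.66,-0.04,0,0,0.98],[0.04,-0.67,-0.04,0,0,0.98],[-0.01,-0.67,-0.04,0,0,0.98],[-0.05,-0.67,-0.03,0,0,0.98],[-0.1,-0.66,-0.03,0,0,0.98],[-0.14,-0.66,-0.03,0,0,0.98],[-0.19,-0.64,-0.02,0,0,0.98]]'
python3 st2.py 0 .055 .2 19
```

```text
clock: 11.0
position: [0.4324, 0.1623, 0.2033]
ee_rot: [-0.526, 3.094, -0.001]
force: [0.9, -0.9, -1.2]
width: 0.257
gripper_force: 30.0
clock: 11.67
position: [0.4453, 0.0549, 0.2074]
ee_rot: [0.334, 3.121, -0.0]
force: [0.4, 0.5, -1.7]
width: 0.257
gripper_force: 30.0
11.67 [-0.009  0.186 -0.269  1.992  0.061  0.968  1.05 ] [0.4453 0.0549 0.2074]
rot/row [0. 0. 1.] total [ 0.03  0.03 18.98] dist 0.2606
[[-0.24,-0.64,0.02,0.0,0.0,1.0],[-0.28,-0.62,0.02,0.0,0.0,1.0],[-0.33,-0.6,0.02,0.0,0.0,1.0],[-0.37,-0.58,0.02,0.0,0.0,1.0],[-0.41,-0.55,0.02,0.0,0.0,1.0],[-0.44,-0.52,0.02,0.0,0.0,1.0],[-0.48,-0.49,0.02,0.0,0.0,1.0],[-0.51,-0.46,0.02,0.0,0.0,1.0]]
[[-0.54,-0.42,0.02,0.0,0.0,1.0],[-0.57,-0.38,0.02,0.0,0.0,1.0],[-0.6,-0.34,0.02,0.0,0.0,1.0],[-0.62,-0.3,0.02,0.0,0.0,1.0],[-0.64,-0.25,0.02,0.0,0.0,1.0],[-0.65,-0.21,0.02,0.0,0.0,1.0],[-0.67,-0.16,0.02,0.0,0.0,1.0],[-0.68,-0.12,0.02,0.0,0.0,1.0]]
[[-0.68,-0.07,0.02,0.0,0.0,1.0],[-0.69,-0.02,0.02,0.0,0.0,1.0],[-0.69,0.03,0.02,0.0,0.0,1.0]]
```

```bash
python3 -m handwheel '[[-0.24,-0.64,0.02,0,0,1],[-0.28,-0.62,0.02,0,0,1],[-0.33,-0.6,0.02,0,0,1],[-0.37,-0.58,0.02,0,0,1],[-0.41,-0.55,0.02,0,0,1],[-0.44,-0.52,0.02,0,0,1],[-0.48,-0.49,0.02,0,0,1],[-0.51,-0.46,0.02,0,0,1]]'
python3 -m handwheel '[[-0.54,-0.42,0.02,0,0,1],[-0.57,-0.38,0.02,0,0,1],[-0.6,-0.34,0.02,0,0,1],[-0.62,-0.3,0.02,0,0,1],[-0.64,-0.25,0.02,0,0,1],[-0.65,-0.21,0.02,0,0,1],[-0.67,-0.16,0.02,0,0,1],[-0.68,-0.12,0.02,0,0,1]]'
python3 -m handwheel '[[-0.68,-0.07,0.02,0,0,1],[-0.69,-0.02,0.02,0,0,1],[-0.69,0.03,0.02,0,0,1],[0,0,0,0,0,0],[0,0,0,0,0,0]]'
python3 st2.py 0 .055 .08 6
python3 - <<'E'
from h import *
ims=[]
for n,a in(('scene',np.s_[90:260,130:330]),('top',np.s_[220:390,360:560])):
    d=get_image(n); ims.append(cv2.resize(d['image'][a][:,:,::-1],None,fx=2,fy=2,interpolation=cv2.INTER_CUBIC))
cv2.imwrite('pics/ab.png',np.hstack(ims))
E
```

```text
clock: 12.33
position: [0.4611, -0.0533, 0.2035]
ee_rot: [1.182, 2.91, -0.0]
force: [-0.2, 0.2, -1.9]
width: 0.259
gripper_force: 30.0
clock: 13.0
position: [0.4767, -0.1618, 0.1997]
ee_rot: [-1.938, -2.472, 0.001]
force: [-0.3, 0.5, -1.7]
width: 0.258
gripper_force: 30.0
clock: 13.42
position: [0.4827, -0.2017, 0.1983]
ee_rot: [-2.18, -2.259, -0.001]
force: [0.1, 0.5, -1.6]
width: 0.261
gripper_force: 30.0
13.42 [ 0.214  0.297  0.103  1.863 -0.038  0.985  0.368] [ 0.4827 -0.2017  0.1983]
rot/row [-0.   -0.    0.01] total [-0.01 -0.03  0.04] dist 0.1183
[[-0.01,0.0,0.99,0.0,0.0,0.01],[-0.01,0.0,0.99,0.0,0.0,0.01],[-0.01,0.0,0.99,0.0,0.0,0.01],[-0.01,0.0,0.99,0.0,0.0,0.01],[-0.01,0.0,0.99,0.0,0.0,0.01],[-0.01,0.0,0.99,0.0,0.0,0.01]]
```

View pics/ab.png

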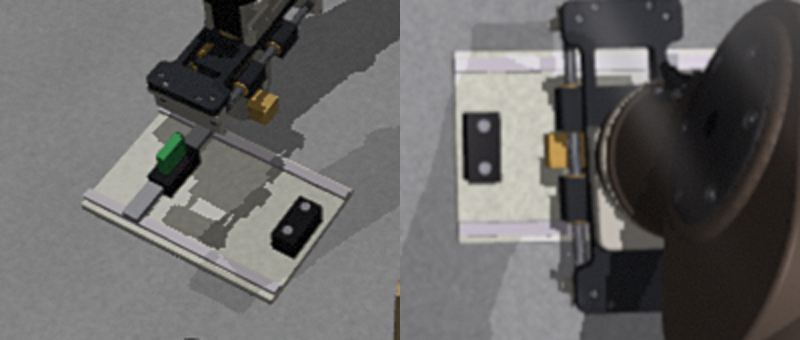

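```bash
python3 - <<'E'
from st2 import *
E
python3 - 0 .055 .2 <<'E'
from h import *
import st2
o=observe(); p=o['position']
d=get_image('top'); im=d['image']; hsv=cv2.cvtColor(im,cv2.COLOR_RGB2HSV)
m=cv2.inRange(hsv,(12,100,90),(30,255,255)); m[:250]=0; m[340:]=0; m[:,:415]=0; m[:,460:]=0
ys,xs=np.nonzero(m); print(len(xs),xs.min(),xs.max(),ys.min(),ys.max(), np.bincount(xs)[xs.min():])
yc=ys.mean()
for z in(.195,.215): print(z,atz(d,xs.min()-.5,yc,z),'predicted end px for off 0', proj(d,[[p[0],p[1]+.03,z]]))
E
```

```text
150 433 448 262 308 [ 6 17 17 17 17 16 16 17 16  4  0  2  2  1  1  1]
0.195 [ 0.48091682 -0.17359905  0.195     ] predicted end px for off 0 [[429.8306074  293.58115765]]
0.215 [ 0.48141202 -0.16922697  0.215     ] predicted end px for off 0 [[432.91189036 293.91618518]]
```

```bash
python3 -m handwheel '[[-0.01,0,0.99,0,0,0.01],[-0.01,0,0.99,0,0,0.01],[-0.01,0,0.99,0,0,0.01],[-0.01,0,0.99,0,0,0.01],[-0.01,0,0.99,0,0,0],[0,0,0.99,0,0,0],[0,0,0.99,0,0,0],[0,0,0.9,0,0,0]]'
python3 -m handwheel '[[0,0,0.6,0,0,0],[0,0,0,0,0,0],[0,0,0,0,0,0]]'
python3 st2.py 0 .055 .015 4
```

```text
clock: 14.23
position: [0.4841, -0.1993, 0.0418]
ee_rot: [-2.178, -2.26, -0.007]
force: [-0.4, 0.4, -0.5]
width: 0.257
gripper_force: 30.0
clock: 14.48
position: [0.484, -0.1994, 0.0306]
ee_rot: [-2.178, -2.259, -0.007]
force: [0.5, -0.3, -1.8]
width: 0.26
gripper_force: 30.0
14.48 [ 0.239  0.527  0.072  2.02  -0.075  0.598  0.4  ] [ 0.484  -0.1994  0.0306]
rot/row [ 0.   -0.02  0.01] total [ 0.01 -0.08  0.05] dist 0.0161
[[-0.05,-0.02,0.19,0.0,-0.02,0.01],[-0.05,-0.02,0.19,0.0,-0.02,0.01],[-0.05,-0.02,0.19,0.0,-0.02,0.01],[-0.04,-0.02,0.19,0.0,-0.02,0.01]]
```

```bash
python3 -m handwheel '[[-0.08,-0.05,0.15,0,-0.04,0.02],[-0.08,-0.04,0.15,0,-0.04,0.03],[0,0,0.15,0,0,0],[0,0,0,0,0,0]]'
python3 -m handwheel '[[0,0,0.1,0,0,0],[0,0,0.05,0,0,0],[0,0,0,0,0,0]]'
python3 st2.py 0 .055 .015 4
```

```text
clock: 14.82
position: [0.4826, -0.2034, 0.0218]
ee_rot: [2.185, 2.255, 0.002]
force: [0.5, -0.1, -1.5]
width: 0.256
gripper_force: 30.0
clock: 15.07
position: [0.4827, -0.2033, 0.0187]
ee_rot: [2.185, 2.255, 0.002]
force: [0.0, 0.3, -2.7]
width: 0.257
gripper_force: 30.0
15.07 [ 0.241  0.545  0.075  2.03  -0.074  0.567  0.399] [ 0.4827 -0.2033  0.0187]
rot/row [ 0.01  0.   -0.01] total [ 0.03  0.   -0.02] dist 0.0037
[[0.0,-0.01,0.05,0.01,0.0,-0.01],[0.0,-0.01,0.05,0.01,0.0,-0.01],[0.0,-0.01,0.05,0.01,0.0,-0.01],[0.0,-0.01,0.05,0.01,0.0,-0.01]]
```

```bash
python3 -m handwheel '[[0,0,0.08,0,0,0],[0,0,0,0,0,0]]'
python3 -m handwheel '[[0,0,0.05,0,0,0],[0,0,0,0,0,0]]'
python3 -m handwheel '[[0,0,0.05,0,0,0],[0,0,0,0,0,0]]'
```

```text
clock: 15.23
position: [0.4826, -0.2033, 0.017]
ee_rot: [2.185, 2.255, 0.002]
force: [-0.5, 0.5, -2.6]
width: 0.26
gripper_force: 30.0
clock: 15.4
position: [0.4826, -0.2032, 0.016]
ee_rot: [2.185, 2.255, 0.002]
force: [-0.3, -0.3, -0.9]
width: 0.255
gripper_force: 30.0
clock: 15.57
position: [0.4827, -0.2033, 0.0151]
ee_rot: [2.185, 2.255, 0.002]
force: [0.5, -0.1, -1.8]
width: 0.261
gripper_force: 30.0
```

```bash
python3 -m handwheel '[[0,0,0.05,0,0,0],[0,0,0,0,0,0]]'
python3 -m handwheel '[[0,0,0.04,0,0,0],[0,0,0,0,0,0]]'
```

```text
clock: 15.73
position: [0.4827, -0.2033, 0.015]
ee_rot: [2.185, 2.255, 0.002]
force: [-3.7, 1.5, 12.2]
width: 0.262
gripper_force: 30.0
clock: 15.9
position: [0.4827, -0.2033, 0.015]
ee_rot: [2.185, 2.255, 0.003]
force: [-6.4, 2.8, 23.3]
width: 0.257
gripper_force: 30.0
```

```bash
python3 -m handwheel '[[0,0,-0.07,0,0,0],[0,0,0,0,0,0]]'
python3 -m handwheel '[[0,0,0,0,0,0],[0,0,0,0,0,0],[0,0,0,0,0,0],[0,0,0,0,0,0],[0,0,0,0,0,0]]' 0.45
python3 -m handwheel '[[0,0,-0.5,0,0,0],[0,0,-0.9,0,0,0],[0,0,-0.9,0,0,0],[0,0,-0.9,0,0,0],[0,0,-0.8,0,0,0],[0,0,0,0,0,0]]'
python3 st2.py 0 -.13 .1 10
```

```text
clock: 16.07
position: [0.4829, -0.2034, 0.0152]
ee_rot: [2.185, 2.255, 0.002]
force: [0.5, 0.7, -2.9]
width: 0.263
gripper_force: 30.0
clock: 16.48
position: [0.4826, -0.2033, 0.0147]
ee_rot: [2.185, 2.255, 0.002]
force: [0.5, -0.1, -0.2]
width: 0.448
gripper_force: 0.0
clock: 16.98
position: [0.4843, -0.204, 0.0984]
ee_rot: [2.182, 2.252, 0.006]
force: [0.4, -0.0, 0.8]
width: 0.45
gripper_force: 0.0
16.98 [ 0.225  0.42   0.095  1.974 -0.058  0.743  0.386] [ 0.4843 -0.204   0.0984]
rot/row [ 0.01  0.   -0.  ] total [ 0.1   0.02 -0.03] dist 0.184
[[-0.92,-0.01,-0.01,0.01,0.0,0.0],[-0.92,-0.01,-0.01,0.01,0.0,0.0],[-0.92,-0.01,-0.01,0.01,0.0,0.0],[-0.92,-0.01,-0.01,0.01,0.0,0.0],[-0.92,-0.01,-0.01,0.01,0.0,0.0],[-0.92,-0.01,-0.01,0.01,0.0,0.0],[-0.92,-0.01,-0.01,0.01,0.0,0.0],[-0.92,-0.01,-0.01,0.01,0.0,0.0]]
[[-0.92,-0.01,-0.01,0.01,0.0,0.0],[-0.92,-0.01,-0.01,0.01,0.0,0.0]]
```

```bash
python3 -m handwheel '[[-0.94,0,0,0,0,0],[-0.94,0,0,0,0,0],[-0.94,0,0,0,0,0],[-0.94,0,0,0,0,0],[-0.94,0,0,0,0,0],[-0.94,0,0,0,0,0],[-0.94,0,0,0,0,0],[-0.94,0,0,0,0,0]]' 0 10
python3 st2.py 0 -.1 .1 2
python3 - 0 0 0 <<'E'
from h import *
import st2
from st2 import *
ims=[]
for n,a in(('scene',np.s_[110:260,150:330]),('top',np.s_[220:370,375:555])):
    d=get_image(n); 
    for l in('gauge','stop_grip','stop_face','bed_end'):
        r=place_of(l,n)[:1]
        if r:
            u=np.array(r[0]['point'])*[640,480]; w=atz(d,*u,.052 if l=='stop_grip' else .012); print(n,l,round(r[0]['score'],2),'jig',np.round(Rz(-JT).apply(w-[JX,JY,0])[:2],4))
    for x in trace('gauge',n)[:1]:
        ys,xs=np.nonzero(x['region']); print(n,xs.min(),xs.max(),ys.min(),ys.max())
        w=np.array([atz(d,u,v,.032) for u,v in zip(xs,ys)]); 
    im=cv2.resize(d['image'][:,:,::-1],None,fx=2,fy=2,interpolation=cv2.INTER_CUBIC)
    ims.append(im[a[0].start*2:a[0].stop*2,a[1].start*2:a[1].stop*2])
cv2.imwrite('pics/pl.png',np.hstack(ims))
E
```

```text
clock: 17.65
position: [0.487, -0.3544, 0.0948]
ee_rot: [2.186, 2.255, 0.002]
force: [0.9, -0.2, -0.3]
width: 0.009
gripper_force: 0.0
17.65 [ 0.464  0.532  0.11   1.783 -0.077  0.83   0.642] [ 0.487  -0.3544  0.0948]
rot/row [ 0.01 -0.   -0.01] total [ 0.02 -0.   -0.02] dist 0.0063
[[-0.09,0.01,-0.13,0.01,0.0,-0.01],[-0.09,0.01,-0.13,0.01,0.0,-0.01]]
scene gauge 0.56 jig [0.0024 0.0577]
scene stop_grip 0.96 jig [-0.0076 -0.0574]
scene stop_face 0.58 jig [ 0.0027 -0.0437]
scene bed_end 0.72 jig [-0.0092  0.5479]
scene 245 270 185 204
top gauge 0.75 jig [-0.0008  0.0495]
top stop_grip 0.7 jig [-0.0035 -0.0593]
top stop_face 0.8 jig [-0.0087 -0.0396]
top bed_end 0.92 jig [-0.0029  0.0895]
top 411 447 285 299
```

View pics/pl.png

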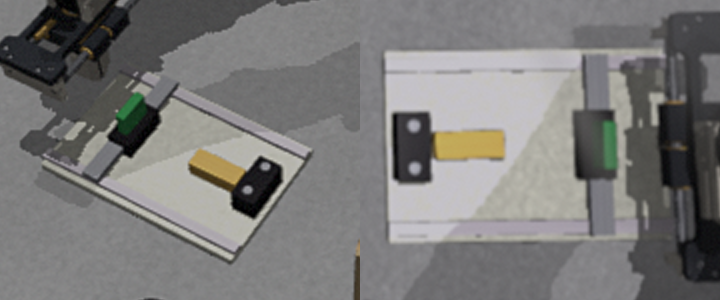

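Picture: the brass block lies flat on the bed, square to the rails, with its end a hair from the fixed stop (stop edge at crop 430, brass from 434). It is released, and the sliding stop is well clear of it (face at about crop 575). Next I'll lower the shut fingers behind the fin.

```bash
python3 -m handwheel '[[-0.1,0.1,0.6,0,0,0],[-0.1,0.1,0.7,0,0,0],[0,0.05,0.7,0,0,0],[0,0,0.5,0,0,0],[0,0,0,0,0,0],[0,0,0,0,0,0]]'
python3 st2.py 0 -.005 .046 10
```

```text
clock: 18.75
position: [0.4917, -0.3571, 0.0435]
ee_rot: [-2.186, -2.255, -0.001]
force: [-0.8, 0.3, 0.1]
width: 0.008
gripper_force: 0.0
18.75 [ 0.472  0.607  0.1    1.803 -0.086  0.736  0.649] [ 0.4917 -0.3571  0.0435]
rot/row [-0. -0. -0.] total [-0.   -0.02 -0.02] dist 0.0944
[[0.47,-0.02,-0.01,0.0,0.0,0.0],[0.47,-0.02,-0.01,0.0,0.0,0.0],[0.47,-0.02,-0.01,0.0,0.0,0.0],[0.47,-0.02,-0.01,0.0,0.0,0.0],[0.47,-0.02,-0.01,0.0,0.0,0.0],[0.47,-0.02,-0.01,0.0,0.0,0.0],[0.47,-0.02,-0.01,0.0,0.0,0.0],[0.47,-0.02,-0.01,0.0,0.0,0.0]]
[[0.47,-0.02,-0.01,0.0,0.0,0.0],[0.47,-0.02,-0.01,0.0,0.0,0.0]]
```

```bash
python3 -m handwheel '[[0.3,-0.03,-0.05,0,0,0],[0.3,-0.03,-0.05,0,0,0],[0.3,-0.03,0,0,0,0],[0.3,-0.03,0,0,0,0],[0.3,-0.03,0,0,0,0],[0.3,-0.03,0,0,0,0],[0.3,-0.02,0,0,0,0],[0.3,-0.02,0,0,0,0]]'
python3 -m handwheel '[[0.3,0,0,0,0,0],[0.3,0,0,0,0,0],[0.2,0,0,0,0,0],[0.2,0,0,0,0,0],[0.1,0,0,0,0,0],[0,0,0,0,0,0]]'
python3 st2.py 0 -.0005 .046 10 | head -2
python3 - 0 0 0 <<'E'
from h import *
import st2
from st2 import *
for n in('scene','top'):
    d=get_image(n)
    for l in('gauge','stop_grip','stop_face'):
        r=place_of(l,n)[:1]
        if r:
            u=np.array(r[0]['point'])*[640,480]; w=atz(d,*u,.052 if l=='stop_grip' else .012); print(n,l,round(r[0]['score'],2),'jig',np.round(Rz(-JT).apply(w-[JX,JY,0])[:2],4))
E
```

```text
clock: 19.42
position: [0.487, -0.3094, 0.0472]
ee_rot: [2.184, 2.254, 0.002]
force: [2.0, -3.2, 0.5]
width: 0.007
gripper_force: 1.4
clock: 19.92
position: [0.4856, -0.2868, 0.0466]
ee_rot: [2.185, 2.257, 0.002]
force: [-0.3, -0.8, -0.3]
width: 0.005
gripper_force: 0.0
19.92 [ 0.368  0.548  0.1    1.914 -0.084  0.682  0.55 ] [ 0.4856 -0.2868  0.0466]
rot/row [ 0. -0. -0.] total [ 0.02 -0.01 -0.01] dist 0.0283
scene gauge 0.72 jig [-0.0013  0.0501]
scene stop_grip 0.68 jig [ 0.0029 -0.0064]
scene stop_face 0.63 jig [0.0027 0.0527]
top gauge 0.7 jig [-0.0005  0.0474]
top stop_grip 0.74 jig [-0.002  -0.0148]
top stop_face 0.77 jig [-0.0001  0.0085]
```

```bash
python3 -m handwheel '[[0.15,0,0,0,0,0],[0.15,0,0,0,0,0],[0.15,0,0,0,0,0],[0.15,0,0,0,0,0],[0.1,0,0,0,0,0],[0.05,0,0,0,0,0],[0,0,0,0,0,0]]'
python3 -m handwheel '[[0.08,0,0,0,0,0],[0.08,0,0,0,0,0],[0.05,0,0,0,0,0]]'
python3 -m handwheel '[[0.05,0,0,0,0,0],[0.05,0,0,0,0,0]]'
python3 -m handwheel '[[0.05,0,0,0,0,0],[0.05,0,0,0,0,0]]'
```

```text
clock: 20.9
position: [0.4853, -0.2721, 0.0468]
ee_rot: [2.185, 2.256, 0.002]
force: [-0.3, 0.0, -0.3]
width: 0.003
gripper_force: 0.2
clock: 21.15
position: [0.4853, -0.2684, 0.0468]
ee_rot: [2.185, 2.255, 0.002]
force: [0.3, -2.8, -1.6]
width: 0.004
gripper_force: 1.3
clock: 21.32
position: [0.4852, -0.2665, 0.0468]
ee_rot: [2.185, 2.255, 0.002]
force: [-0.2, -3.5, -2.4]
width: 0.007
gripper_force: 1.8
clock: 21.48
position: [0.4852, -0.2647, 0.0468]
ee_rot: [2.185, 2.255, 0.002]
force: [0.9, -3.5, -1.9]
width: 0.006
gripper_force: 1.8
```

```bash
for i in 1 ; do python3 -m handwheel '[[0.05,0,0,0,0,0],[0.05,0,0,0,0,0]]'; done
python3 -m handwheel '[[0.04,0,0,0,0,0],[0.04,0,0,0,0,0]]'
python3 -m handwheel '[[0.04,0,0,0,0,0],[0.04,0,0,0,0,0]]'
```

```text
clock: 21.65
position: [0.4852, -0.2625, 0.0468]
ee_rot: [2.185, 2.255, 0.002]
force: [0.1, -3.2, -1.7]
width: 0.008
gripper_force: 1.8
clock: 21.82
position: [0.4851, -0.2612, 0.0469]
ee_rot: [2.185, 2.254, 0.002]
force: [0.8, -6.6, -3.7]
width: 0.006
gripper_force: 3.4
clock: 21.98
position: [0.4851, -0.2611, 0.0469]
ee_rot: [2.185, 2.252, 0.0]
force: [0.7, -12.1, -7.8]
width: 0.007
gripper_force: 5.8
```

```bash
python3 -m handwheel '[[0.04,0,0,0,0,0],[0,0,0,0,0,0]]'
python3 -m handwheel '[[-0.2,0,0,0,0,0],[-0.4,0,0,0,0,0],[-0.6,0,-0.2,0,0,0],[-0.8,0,-0.5,0,0,0],[-0.8,0,-0.8,0,0,0],[-0.8,0,-0.8,0,0,0],[-0.8,0,-0.8,0,0,0],[0,0,0,0,0,0]]'
python3 -m handwheel '[[-0.8,0,-0.8,0,0,0],[-0.8,0,-0.8,0,0,0],[0,0,0,0,0,0],[0,0,0,0,0,0]]'
python3 - 0 0 0 <<'E'
from h import *
import st2
from st2 import *
ims=[]
for n,a in(('scene',np.s_[140:240,210:310]),('top',np.s_[240:340,380:480])):
    d=get_image(n)
    for l in('gauge','stop_grip','stop_face','bed_end'):
        r=place_of(l,n)[:1]
        if r:
            u=np.array(r[0]['point'])*[640,480]; w=atz(d,*u,.052 if l=='stop_grip' else .012); print(n,l,round(r[0]['score'],2),'jig',np.round(Rz(-JT).apply(w-[JX,JY,0])[:2],4))
    ims.append(cv2.resize(d['image'][a][:,:,::-1],None,fx=4,fy=4,interpolation=cv2.INTER_CUBIC))
cv2.imwrite('pics/fin.png',np.hstack(ims))
E
```

```text
clock: 22.15
position: [0.4851, -0.2611, 0.0469]
ee_rot: [2.185, 2.251, -0.0]
force: [1.8, -11.5, -6.9]
width: 0.009
gripper_force: 5.9
clock: 22.82
position: [0.4883, -0.3519, 0.1124]
ee_rot: [2.185, 2.246, 0.002]
force: [-0.3, -2.5, 0.6]
width: 0.003
gripper_force: 0.0
clock: 23.15
position: [0.4886, -0.379, 0.141]
ee_rot: [2.186, 2.253, 0.003]
force: [-0.1, 0.7, -0.1]
width: 0.004
gripper_force: 0.0
scene gauge 0.77 jig [-0.0007  0.0592]
scene stop_grip 0.96 jig [0.0068 0.014 ]
scene stop_face 0.81 jig [0.0112 0.0262]
scene bed_end 0.83 jig [-0.0008  0.0824]
top gauge 0.91 jig [0.0014 0.0539]
top stop_grip 0.97 jig [-0.0039  0.013 ]
top stop_face 0.96 jig [-0.0034  0.0324]
top bed_end 0.64 jig [-0.0035  0.005 ]
```

View pics/fin.png

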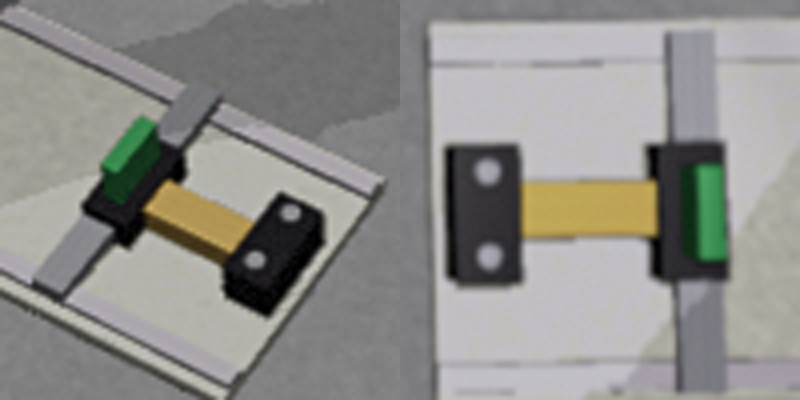

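The block sits squarely between both stops, touching at crop 522 and 655 in the top view with no visible gap, and the arm is clear. I'm handing it in.

```bash
python3 -c "from cell import sign_off; print(sign_off())"
```

```text
the job is handed in; nothing more can be done
None
```

I handed the job in: the brass block sits squarely between both stops with no visible gap at either end, the arm is clear, and the sign-off call returned no verdict.

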